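Load the shaker with the two fullest primer tins and cam them tight

ROBOT

A 7-joint arm with a two-finger parallel gripper is mounted at the origin on the work surface. World frame = base frame: x ahead of the robot, y to its left, z up, the work surface at z = 0. Lengths are in m, angles in degrees, forces in N, time in s.
With the tool pointing down it reaches from about 0.425 to 0.875 m from the base axis. Payload 4.7 kg.
Tool frame: the origin (TCP) lies at the very end of the fingers, on their centre line; the grasp point (between the pads) lies 19 mm behind it; z points along the fingers, y is the line along which they close (so a half turn about z gives the same grasp; the last joint's range is limited). The gripper opens to 87 mm and grips with 3 to 60 N. Pads are 19 mm wide; open, the fingers measure 117 mm over their backs; the gripper's body (75 mm by 190 mm) begins 51 mm behind the grasp point.
Start: joints at [-72.015, 18.392, -4.016, 83.108, 1.295, 78.541, -3.26], TCP at [0.192, 0.621, 0.223] pointing down, gripper open.
Joint ranges: [-163.93, 163.93], [-17.29, 119.83], [-79.2, 71.16], [3.27, 140.29], [-89.18, 269.18], [5.43, 117.66], [-154.24, 154.24]. Speed limits (degrees/s): [147.25, 147.25, 180, 180, 180, 180, 180].

INTERFACE

Orientations are given as [roll, pitch, yaw] about the fixed x, y, z axes, in that order (R = Rz(yaw) Ry(pitch) Rx(roll)).
In Python, from cell import telemetry, cams, env gives the robot as it stands.
- The arm moves only by the tool arm_command, never from a script. Its argument "series" is text: rows parted by semicolons, each of 5 numbers parted by spaces: the shift along the tool's x, y, z in mm, then the turn about the tool's z in rad, then the closure in counts, from 0 (fully open) to 255 (shut). A call has 1 to 20 rows; each row shifts and turns the commanded pose from where the row before left it, along the tool's axes as they then stand; what a row does not reach is not made up. A row lasts 1/12 s, in which the tool goes at most 41.7 mm and 7.16 degrees, less where a joint would pass 70% of its speed; a pose out of reach is approached as far as the arm can. A call is refused whole if a number of a shift passes 41.7 or a number of a turn 0.125, either way. A call with a gripper value outside its range is refused whole. The fingers move at their own pace and stop on an object; "squeeze" is the grip in N (left out, the last holds). Time passes only in rows, so rows that do not move let the fingers close. It gives the time, the measured TCP pose, the force, the opening and the grip force at its end, in the units of the state.
- telemetry.get_obs(): the state, without advancing time (a new reading comes with each control period).
- cams.read_camera(name): name is "side" or "top" or "wrist"; returns the picture (420x560x3 uint8, blue, green, red); there is no depth.
- cams.calibration(name): a dict with "K" (3x3 intrinsics, pixels), "origin" and "rotation" of the camera in the world; the wrist camera has in their place "hand_eye" (4x4, takes a point from camera to tool coordinates, whose origin is the TCP and whose axes are the flange's). Camera axes: x right, y down, z forward; pixel columns grow to the right and rows downward; lengths in m; the calibration is good to about 2 mm. A picture is of the moment at which its call begins: read the wrist's pose just before it. calibration takes no time and is no camera call.
- env.sign_off(): hands the job in; it is judged then, once.
The state is a dict: "time_s": time; "qpos": joint angles; "joint_velocities": joint speeds; "effort": joint torques, N m; "tool_pos": TCP position; "tool_rot": TCP orientation; "force": force on the tool from outside, world axes, zero at the start; "wrist_torque": the same for the moment, N m; "grip_width": finger opening in m; "grasp_force": force on a finger pad.
Only numpy, scipy, OpenCV 4.12 (cv2) and the standard library are available. Lean on these libraries where they do the work, as an engineer would, in place of code of your own. Each camera call takes 0.05 s, during which the arm holds its last target. There are 200 camera calls.

TASK

The three look-alike primer tins in the sloping rack are part-used, and only their weight tells how full each is. Stand the heaviest tin upright on the shaker deck, in the cradle between the padded jaw and the backrest, put the second heaviest squarely on top of it, and leave the lightest standing in the rack. Then swing the red cam's lever just far enough for the jaw to press both tins firmly against the backrest, without overrunning and crushing them, let go, and leave the other things on the bench where they are.

Things in the scene. Friction and masses are not known exactly. Their poses are not given: they have to be found in the camera images.
- rack: Blue steel tin rack, fixed, the tins in a row along its y, 97 mm apart (middle one at y = 0; 31 mm free beside each). Its shelf, 326 x 94 mm, slopes down 25 degrees towards the robot (-x of the rack); a lip 14 mm high runs along the front, against which the tins stand, low rims elsewhere. Origin on the bench under the row of tins; the shelf there is 110 mm up. z up.
- tin_a_mid (a point): Tin of primer, 66 mm across, 62 mm high, flat top and bottom, grey with an orange band; the three look alike and may be gripped firmly (40 to 60 N). Masses lie between 0.15 and 0.65 kg, at least 0.1 kg apart; which is which changes. This point is its centre, half-way up; z is its axis, pointing to the lid. At the start it stands in the rack, leaning 25 degrees towards the robot.
- tin_b_mid (a point): Tin of primer, 66 mm across, 62 mm high, flat top and bottom, grey with an orange band; the three look alike and may be gripped firmly (40 to 60 N). Masses lie between 0.15 and 0.65 kg, at least 0.1 kg apart; which is which changes. This point is its centre, half-way up; z is its axis, pointing to the lid. At the start it stands in the rack, leaning 25 degrees towards the robot.
- tin_c_mid (a point): Tin of primer, 66 mm across, 62 mm high, flat top and bottom, grey with an orange band; the three look alike and may be gripped firmly (40 to 60 N). Masses lie between 0.15 and 0.65 kg, at least 0.1 kg apart; which is which changes. This point is its centre, half-way up; z is its axis, pointing to the lid. At the start it stands in the rack, leaning 25 degrees towards the robot.
- shaker: Bench paint shaker, fixed: grey housing 280 x 300 mm with an aluminium deck whose top is 93 mm above the bench. Origin on the bench under its middle; x away from the robot at zero yaw, y to the robot's left, z up. On the deck, in order from -y to +y: cam, jaw, place for the tins, backrest.
- cradle (a point): Point on top of the deck over which the lower tin is to stand: the jaw's pads are then 8 mm off its -y side with the lever at 0 (it starts at 0 to 0.25), the backrest's posts 4 to 11 mm off its +y side (the clamp pushes the tins over). Axes as the shaker. The +x and -x sides of the tins are free for fingers; jaw and posts reach 84 mm above the deck and at most 33 mm to either side in x.
- jaw: Steel jaw bar that the cam pushes along the shaker's +y, with two sprung rubber pads, one at the lower tin, one at the upper tin's foot. Each pad yields 1 mm for 7 N, up to 9 mm. Origin on the deck under the bar's cam side, 24 mm behind the pads' faces.
- backrest: Two upright rubber posts (14 mm thick, 52 mm apart, 84 mm high) on a foot, on the +y side of the tins. Where it is locked along y differs from start to start by up to 7 mm; it does not give. Origin on the deck: a tin pressed against both posts has its axis here.
- cam_lever (a joint): Angle of the red cam's lever about its upright pivot, rad: 0 = jaw fully open, growing clockwise seen from above to 2.3. It moves the jaw 13 mm per rad. The lever is stiff (4 to 6 N at the grip) and stays where left; with the tins against the backrest the push at the grip rises 1.3 N per 10 N of total clamping force. More than 40 N on a tin crushes it.
- cam_grip (a point): Mid-height of the graspable part of the lever's upright black grip: a 20 mm cylinder whose top is 20 mm above this point; the lever arm (12 mm thick) lies 22 mm below. It moves on a circle of 100 mm radius about the pivot.
- cam_pivot (a point): Point on the cam's upright pivot axis, at the height of cam_grip.
- tape: Bystander, not to be moved: roll of green masking tape, 104 mm across, 25 mm high, lying flat; origin under its centre.
- sand_block: Bystander, not to be moved: rubber sanding block 120 x 65 x 28 mm; origin under its centre.
- mix_cup: Bystander, not to be moved: white mixing cup, 80 mm across, 90 mm high; origin under its centre.
- sander: Bystander, not to be moved: orbital sander standing on its 125 mm disc, 120 mm high; origin under the disc's centre.
- wheel_cap: Bystander, not to be moved: wheel centre cap, 62 mm disc, 18 mm high; origin under its centre.
- opener: Bystander, not to be moved: screwdriver 180 mm long used to open tins, lying along its x; origin under its middle.

How it is judged (in metres and radians):
On the way, in this order (a step that is already met when the one before it is completed fails the run):
1. the heaviest tin stands upright on the deck in the cradle, let go (((z of tin_a_mid in the frame of shaker between 0.12 and 0.128 m and angle between tin_a_mid's own z axis and vertical below 0.06 rad and horizontal distance between tin_a_mid and cradle below 0.02 m and contact force between the fingers and tin_a below 0.1 N and contact force between tin_a and shaker above 4.6 N and contact force between tin_a and tin_b below 0.2 N and contact force between tin_a and tin_c below 0.2 N) or (z of tin_b_mid in the frame of shaker between 0.12 and 0.128 m and angle between tin_b_mid's own z axis and vertical below 0.06 rad and horizontal distance between tin_b_mid and cradle below 0.02 m and contact force between the fingers and tin_b below 0.1 N and contact force between tin_b and shaker above 4.6 N and contact force between tin_b and tin_a below 0.2 N and contact force between tin_b and tin_c below 0.2 N) or (z of tin_c_mid in the frame of shaker between 0.12 and 0.128 m and angle between tin_c_mid's own z axis and vertical below 0.06 rad and horizontal distance between tin_c_mid and cradle below 0.02 m and contact force between the fingers and tin_c below 0.1 N and contact force between tin_c and shaker above 4.6 N and contact force between tin_c and tin_a below 0.2 N and contact force between tin_c and tin_b below 0.2 N))), for 0.2 s.
2. the second heaviest stands squarely on top of it, let go (((z of tin_a_mid in the frame of shaker between 0.12 and 0.128 m and angle between each of tin_a_mid, tin_b_mid's own z axis and vertical below 0.06 rad and horizontal distance between each of tin_a_mid, tin_b_mid and cradle below 0.02 m and z of tin_b_mid in the frame of shaker between 0.182 and 0.19 m and horizontal distance between tin_b_mid and tin_a_mid below 0.01 m and contact force between the fingers and tin_a below 0.1 N and contact force between the fingers and tin_b below 0.1 N and contact force between tin_a and tin_b between 2.7 and 4.6 N) or (z of tin_a_mid in the frame of shaker between 0.12 and 0.128 m and angle between each of tin_a_mid, tin_c_mid's own z axis and vertical below 0.06 rad and horizontal distance between each of tin_a_mid, tin_c_mid and cradle below 0.02 m and z of tin_c_mid in the frame of shaker between 0.182 and 0.19 m and horizontal distance between tin_c_mid and tin_a_mid below 0.01 m and contact force between the fingers and tin_a below 0.1 N and contact force between the fingers and tin_c below 0.1 N and contact force between tin_a and tin_c between 2.7 and 4.6 N) or (z of tin_b_mid in the frame of shaker between 0.12 and 0.128 m and angle between each of tin_b_mid, tin_a_mid's own z axis and vertical below 0.06 rad and horizontal distance between each of tin_b_mid, tin_a_mid and cradle below 0.02 m and z of tin_a_mid in the frame of shaker between 0.182 and 0.19 m and horizontal distance between tin_a_mid and tin_b_mid below 0.01 m and contact force between the fingers and tin_b below 0.1 N and contact force between the fingers and tin_a below 0.1 N and contact force between tin_b and tin_a between 2.7 and 4.6 N) or (z of tin_b_mid in the frame of shaker between 0.12 and 0.128 m and angle between each of tin_b_mid, tin_c_mid's own z axis and vertical below 0.06 rad and horizontal distance between each of tin_b_mid, tin_c_mid and cradle below 0.02 m and z of tin_c_mid in the frame of shaker between 0.182 and 0.19 m and horizontal distance between tin_c_mid and tin_b_mid below 0.01 m and contact force between the fingers and tin_b below 0.1 N and contact force between the fingers and tin_c below 0.1 N and contact force between tin_b and tin_c between 2.7 and 4.6 N) or (z of tin_c_mid in the frame of shaker between 0.12 and 0.128 m and angle between each of tin_c_mid, tin_a_mid's own z axis and vertical below 0.06 rad and horizontal distance between each of tin_c_mid, tin_a_mid and cradle below 0.02 m and z of tin_a_mid in the frame of shaker between 0.182 and 0.19 m and horizontal distance between tin_a_mid and tin_c_mid below 0.01 m and contact force between the fingers and tin_c below 0.1 N and contact force between the fingers and tin_a below 0.1 N and contact force between tin_c and tin_a between 2.7 and 4.6 N) or (z of tin_c_mid in the frame of shaker between 0.12 and 0.128 m and angle between each of tin_c_mid, tin_b_mid's own z axis and vertical below 0.06 rad and horizontal distance between each of tin_c_mid, tin_b_mid and cradle below 0.02 m and z of tin_b_mid in the frame of shaker between 0.182 and 0.19 m and horizontal distance between tin_b_mid and tin_c_mid below 0.01 m and contact force between the fingers and tin_c below 0.1 N and contact force between the fingers and tin_b below 0.1 N and contact force between tin_c and tin_b between 2.7 and 4.6 N))), for 0.2 s.
At the end, for the whole second after the job is handed in: Heaviest tin upright on the deck within 20 mm of the cradle point, second heaviest upright on it (axes within 10 mm); jaw and backrest each press on both tins with 3 N or more; lightest tin stands in the rack leaning as at the start (any of its places); all at rest (((z of tin_a_mid in the frame of shaker between 0.12 and 0.128 m and angle between each of tin_a_mid, tin_b_mid's own z axis and vertical below 0.06 rad and horizontal distance between each of tin_a_mid, tin_b_mid and cradle below 0.02 m and z of tin_b_mid in the frame of shaker between 0.182 and 0.19 m and horizontal distance between tin_b_mid and tin_a_mid below 0.01 m and x of tin_c_mid in the frame of rack between -0.045 and 0.02 m and y of tin_c_mid in the frame of rack between -0.15 and 0.15 m and z of tin_c_mid in the frame of rack between 0.124 and 0.156 m and angle between tin_c_mid's own z axis and vertical between 0.35 and 0.52 rad and contact force between each of jaw, backrest and tin_a above 3 N and contact force between each of jaw, backrest and tin_b above 3 N) or (z of tin_a_mid in the frame of shaker between 0.12 and 0.128 m and angle between each of tin_a_mid, tin_c_mid's own z axis and vertical below 0.06 rad and horizontal distance between each of tin_a_mid, tin_c_mid and cradle below 0.02 m and z of tin_c_mid in the frame of shaker between 0.182 and 0.19 m and horizontal distance between tin_c_mid and tin_a_mid below 0.01 m and x of tin_b_mid in the frame of rack between -0.045 and 0.02 m and y of tin_b_mid in the frame of rack between -0.15 and 0.15 m and z of tin_b_mid in the frame of rack between 0.124 and 0.156 m and angle between tin_b_mid's own z axis and vertical between 0.35 and 0.52 rad and contact force between each of jaw, backrest and tin_a above 3 N and contact force between each of jaw, backrest and tin_c above 3 N) or (z of tin_b_mid in the frame of shaker between 0.12 and 0.128 m and angle between each of tin_b_mid, tin_a_mid's own z axis and vertical below 0.06 rad and horizontal distance between each of tin_b_mid, tin_a_mid and cradle below 0.02 m and z of tin_a_mid in the frame of shaker between 0.182 and 0.19 m and horizontal distance between tin_a_mid and tin_b_mid below 0.01 m and x of tin_c_mid in the frame of rack between -0.045 and 0.02 m and y of tin_c_mid in the frame of rack between -0.15 and 0.15 m and z of tin_c_mid in the frame of rack between 0.124 and 0.156 m and angle between tin_c_mid's own z axis and vertical between 0.35 and 0.52 rad and contact force between each of jaw, backrest and tin_b above 3 N and contact force between each of jaw, backrest and tin_a above 3 N) or (z of tin_b_mid in the frame of shaker between 0.12 and 0.128 m and angle between each of tin_b_mid, tin_c_mid's own z axis and vertical below 0.06 rad and horizontal distance between each of tin_b_mid, tin_c_mid and cradle below 0.02 m and z of tin_c_mid in the frame of shaker between 0.182 and 0.19 m and horizontal distance between tin_c_mid and tin_b_mid below 0.01 m and x of tin_a_mid in the frame of rack between -0.045 and 0.02 m and y of tin_a_mid in the frame of rack between -0.15 and 0.15 m and z of tin_a_mid in the frame of rack between 0.124 and 0.156 m and angle between tin_a_mid's own z axis and vertical between 0.35 and 0.52 rad and contact force between each of jaw, backrest and tin_b above 3 N and contact force between each of jaw, backrest and tin_c above 3 N) or (z of tin_c_mid in the frame of shaker between 0.12 and 0.128 m and angle between each of tin_c_mid, tin_a_mid's own z axis and vertical below 0.06 rad and horizontal distance between each of tin_c_mid, tin_a_mid and cradle below 0.02 m and z of tin_a_mid in the frame of shaker between 0.182 and 0.19 m and horizontal distance between tin_a_mid and tin_c_mid below 0.01 m and x of tin_b_mid in the frame of rack between -0.045 and 0.02 m and y of tin_b_mid in the frame of rack between -0.15 and 0.15 m and z of tin_b_mid in the frame of rack between 0.124 and 0.156 m and angle between tin_b_mid's own z axis and vertical between 0.35 and 0.52 rad and contact force between each of jaw, backrest and tin_c above 3 N and contact force between each of jaw, backrest and tin_a above 3 N) or (z of tin_c_mid in the frame of shaker between 0.12 and 0.128 m and angle between each of tin_c_mid, tin_b_mid's own z axis and vertical below 0.06 rad and horizontal distance between each of tin_c_mid, tin_b_mid and cradle below 0.02 m and z of tin_b_mid in the frame of shaker between 0.182 and 0.19 m and horizontal distance between tin_b_mid and tin_c_mid below 0.01 m and x of tin_a_mid in the frame of rack between -0.045 and 0.02 m and y of tin_a_mid in the frame of rack between -0.15 and 0.15 m and z of tin_a_mid in the frame of rack between 0.124 and 0.156 m and angle between tin_a_mid's own z axis and vertical between 0.35 and 0.52 rad and contact force between each of jaw, backrest and tin_c above 3 N and contact force between each of jaw, backrest and tin_b above 3 N)) and linear speed of each of tin_a, tin_b, tin_c below 0.01 m/s); the robot touches nothing.
It fails at once if a tin is crushed: the jaw presses on it with more than 40 N (contact force between jaw and tin_a above 40 N or contact force between jaw and tin_b above 40 N or contact force between jaw and tin_c above 40 N).
It fails at once if one of the bystanders on the bench is moved by more than 30 mm (distance of any of tape, sand_block, mix_cup, sander, wheel_cap, opener from where it was at the start of the episode above 0.03 m).
It also fails if it takes over 72 s, if anything falls off the work surface, if the arm or the gripper's body presses on something with over 40 N, if the wrist force passes 120 N, or if a joint passes its speed limit or range.

## Working session

There is one attempt and no reset: what is moved stays moved. The work goes in short steps, Python scripts to look and compute and a tool call to move; the robot and the scene stay as the last step left them, time stands still between calls to the robot, and variables do not carry over. Pictures are saved under pics/ and viewed, at most 10 in all, crops included, and the job is handed in when it is done.

Besides the shell and the picture viewer there is one more tool, called after "Call:" as name(argument=value, ...) on one line, values as JSON. arm_command: Moves the arm, as the interface text tells. Its arguments: {"type":"object","properties":{"series":{"type":"string"},"squeeze":{"type":"number"}},"required":["series"]}

```bash
ls; mkdir -p pics; python3 - <<'E'
from cell import telemetry,cams,env
import cv2,numpy as np
o=telemetry.get_obs();print(o)
for n in("side","top","wrist"):
    im=cams.read_camera(n);cv2.imwrite(f"pics/{n}0.png",im)
    c=cams.calibration(n);print(n,{k:np.round(v,4).tolist() for k,v in c.items()})
E
```

```text
pics
{'time_s': 0.0, 'qpos': array([-72.01705345,  18.43718657,  -4.01431884,  83.17730718,
         1.29625844,  78.53936858,  -3.26031485]), 'joint_velocities': array([-0.03233943,  0.04976997, -0.03204656,  0.01738934, -0.07970348,
       -0.00674909,  0.04141805]), 'effort': array([-3.92361089e-04, -4.91282845e+01, -4.04031146e-01, -3.12536752e+01,
       -6.39715372e-02,  4.37125191e-02,  1.63965565e-04]), 'tool_pos': array([0.19184283, 0.62045465, 0.2214615 ]), 'tool_rot': array([-1.79891447e+02,  7.44990414e-03,  1.62825649e+02]), 'force': array([ 0.43921864,  0.05445172, -0.21738632]), 'wrist_torque': array([-0.00093407,  0.04620473,  0.00189021]), 'grasp_force': 0.0, 'grip_width': 0.08721634306685976}
side {'K': [[425.5023, 0.0, 282.1922], [0.0, 425.5023, 209.4792], [0.0, 0.0, 1.0]], 'origin': [0.3943, -0.8603, 0.6848], 'rotation': [-124.1103, -1.4297, -11.6617]}
top {'K': [[409.8662, 0.0, 270.4595], [0.0, 409.8662, 209.8689], [0.0, 0.0, 1.0]], 'origin': [0.4776, -0.0467, 0.9383], 'rotation': [-174.2871, 1.9278, -88.9958]}
wrist {'K': [[294.3515, 0.0, 277.2943], [0.0, 294.3515, 208.2163], [0.0, 0.0, 1.0]], 'hand_eye': [[-0.0014, -0.9524, -0.3047, 0.0837], [1.0, -0.0017, 0.0007, -0.001], [-0.0011, -0.3047, 0.9524, -0.161], [0.0, 0.0, 0.0, 1.0]]}
```

View pics/top0.png

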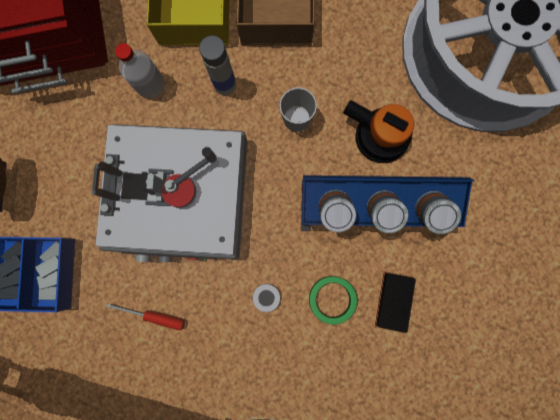

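View pics/side0.png

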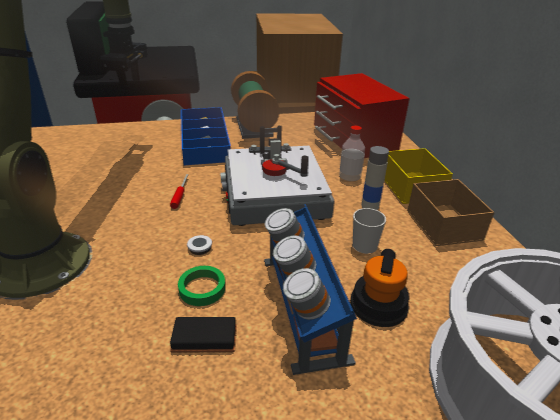

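The top view shows the shaker on the left: red cam near (180,190), lever grip near (209,155), backrest near (105,185). The rack is on the right, with tin lids near (338,215), (389,215) and (440,215). I'll measure these, and look at a shaker crop.

```bash
cat > h.py <<'E'
import numpy as np,cv2
from scipy.spatial.transform import Rotation as R
from cell import telemetry,cams,env
def cam(n):
    c=cams.calibration(n)
    if n=="wrist":
        o=telemetry.get_obs();T=np.eye(4);T[:3,:3]=R.from_euler('xyz',o['tool_rot'],degrees=True).as_matrix();T[:3,3]=o['tool_pos']
        E=T@np.array(c['hand_eye']);return c['K'],E[:3,:3],E[:3,3]
    return c['K'],R.from_euler('xyz',c['rotation'],degrees=True).as_matrix(),np.array(c['origin'])
def ray(C,p,z):
    K,Rm,o=C;d=Rm@np.linalg.solve(K,[p[0],p[1],1]);return o+d*(z-o[2])/d[2]
def proj(C,P):
    K,Rm,o=C;q=K@(Rm.T@(np.asarray(P)-o));return q[:2]/q[2]
def tri(C1,p1,C2,p2):
    A=[];b=[]
    for (K,Rm,o),p in((C1,p1),(C2,p2)):
        d=Rm@np.linalg.solve(K,[p[0],p[1],1]);d/=np.linalg.norm(d);M=np.eye(3)-np.outer(d,d);A.append(M);b.append(M@o)
    return np.linalg.lstsq(np.vstack(A),np.hstack(b),rcond=None)[0]
def blobs(m,amin=30):
    n,l,s,c=cv2.connectedComponentsWithStats(m.astype(np.uint8))
    return [(s[i,4],c[i].round(1).tolist(),s[i,:4].tolist()) for i in range(1,n) if s[i,4]>=amin]
E
python3 - <<'E'
from h import *
im=cv2.imread('pics/top0.png');C=cam("top")
h=cv2.cvtColor(im,cv2.COLOR_BGR2HSV)
H,S,V=[h[...,i].astype(int) for i in range(3)]
lid=(S<50)&(V>110);lid[:170]=0;lid[250:]=0;lid[:,:300]=0;lid[:,480:]=0
for b in blobs(lid,200):
    x,y,w,hh=b[2];print("lid",b,ray(C,b[1],.166).round(4))
blue=(H>100)&(H<125)&(S>120);blue[:165]=0;blue[245:]=0;blue[:,:290]=0
pts=np.argwhere(cv2.morphologyEx(blue.astype(np.uint8),cv2.MORPH_OPEN,np.ones((3,3))))[:,::-1]
r=cv2.minAreaRect(pts.astype(np.float32));print("rack",r,[ray(C,p,.12).round(3).tolist() for p in cv2.boxPoints(r)])
deck=(S<40)&(V>120);deck[:110]=0;deck[265:]=0;deck[:,:85]=0;deck[:,255:]=0
pts=np.argwhere(cv2.morphologyEx(deck.astype(np.uint8),cv2.MORPH_OPEN,np.ones((5,5))))[:,::-1]
r=cv2.minAreaRect(pts.astype(np.float32));print("deck",r,[ray(C,p,.093).round(4).tolist() for p in cv2.boxPoints(r)],ray(C,r[0],.093))
red=((H<8)|(H>172))&(S>140);red[:160]=0;red[220:]=0;red[:,:150]=0;red[:,210:]=0
print("red",blobs(red,20))
cv2.imwrite('pics/c1.png',cv2.resize(im[120:262,85:255],None,fx=4,fy=4,interpolation=cv2.INTER_CUBIC))
E
```

```text
lid (np.int32(839), [337.9, 215.0], [321, 198, 35, 34]) [ 0.5466 -0.1465  0.166 ]
lid (np.int32(824), [390.0, 215.8], [373, 199, 35, 34]) [ 0.5465 -0.2436  0.166 ]
lid (np.int32(799), [442.5, 216.4], [425, 200, 36, 33]) [ 0.5468 -0.3406  0.166 ]
rack ((386.2314758300781, 200.72320556640625), (167.0717315673828, 47.91874313354492), 0.8680514693260193) [[0.533, -0.082, 0.12], [0.63, -0.082, 0.12], [0.628, -0.414, 0.12], [0.533, -0.41, 0.12]]
deck ((167.73660278320312, 194.25344848632812), (137.27642822265625, 135.47384643554688), 4.0141754150390625) [[0.458, 0.3477, 0.093], [0.7468, 0.3446, 0.093], [0.7278, 0.0488, 0.093], [0.4436, 0.0613, 0.093]] [0.59164574 0.19962925 0.093     ]
red [(np.int32(32), [173.0, 176.9], [166, 175, 14, 5]), (np.int32(517), [180.4, 194.2], [162, 178, 32, 29])]
```

View pics/c1.png

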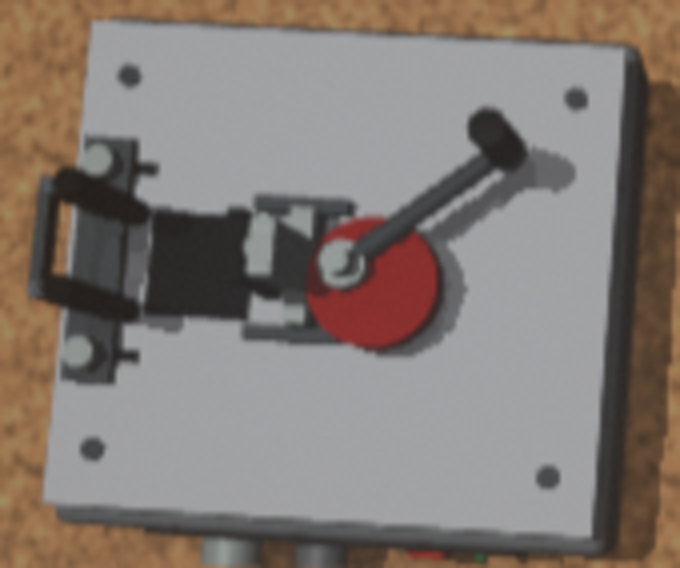

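The crop shows the backrest posts at left (crop 50–140, 180–310), the cradle and jaw in the middle, the red cam at (375,283) and the lever grip at (495,140). The lid positions come out 97 mm apart with yaw ≈ 0, as given. Next I'll move over the cradle for a closer look.

Call:
arm_command(series="0 0 -26 -0.1 0; 0 0 -26 -0.1 0; 0 0 -26 -0.1 0; -24 -22 0 0 0; -24 -22 0 0 0; -24 -22 0 0 0; -24 -22 0 0 0; -24 -22 0 0 0; -24 -22 0 0 0; -24 -22 0 0 0; -24 -22 0 0 0; -24 -22 0 0 0; -24 -22 0 0 0; -24 -22 0 0 0; -24 -22 0 0 0; -24 -22 0 0 0; -24 -22 0 0 0; -24 -22 0 0 0; 0 0 0 0 0", squeeze=50)

```text
time_s: 1.73
tool_pos: [0.5574, 0.2829, 0.2999]
tool_rot: [-179.7, 0.2, 179.4]
force: [0.1, -2.2, -0.8]
grip_width: 0.087
grasp_force: 0.0
```

```bash
python3 - <<'E'
from h import *
C=cam("wrist");im=cams.read_camera("wrist");cv2.imwrite('pics/w1.png',im)
import pickle;pickle.dump(C,open('w1.pkl','wb'))
o=telemetry.get_obs();print(o['tool_pos'],o['tool_rot'],o['time_s'])
E
```

```text
[0.55492141 0.286302   0.29991801] [-1.79846623e+02  3.37451475e-02  1.79551091e+02] 1.7833
```

View pics/w1.png

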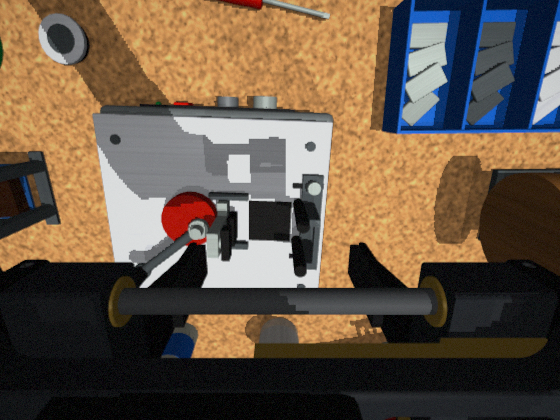

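Upside-down view: the dark cradle mat is at (249–291, 202–240), the posts are at (300,213) and (298,255), the jaw is near (225,225), the cam pivot is at (197,230), and the near screws are at (115,140) and (310,146). The cradle is clear.

```bash
python3 - <<'E'
from h import *
import pickle
C=pickle.load(open('w1.pkl','rb'));T=cam("top")
im=cv2.imread('pics/w1.png');g=cv2.cvtColor(im,cv2.COLOR_BGR2GRAY);t=cv2.cvtColor(cv2.imread('pics/top0.png'),cv2.COLOR_BGR2GRAY)
def dark(g,p,r,th):
    x,y=p;m=np.zeros_like(g);m[y-r:y+r+1,x-r:x+r+1]=g[y-r:y+r+1,x-r:x+r+1]<th
    return blobs(m>0,5)
s=[]
for p in[(117,139),(229,145),(222,239),(108,232)]:
    b=dark(t,p,6,120);q=max(b)[1];s.append(ray(T,q,.093));print("top",p,b,s[-1].round(4))
s=np.array(s);print("centre",s.mean(0).round(4),"yaw",[np.degrees(np.arctan2(*(s[i]-s[j])[[1,0]])).round(2) for i,j in((0,3),(1,2))],[np.degrees(np.arctan2(-(s[i]-s[j])[0],(s[i]-s[j])[1])).round(2) for i,j in((0,1),(3,2))])
for p in[(115,140),(310,146)]:
    b=dark(g,p,9,90);print("wr",p,b,ray(C,max(b)[1],.093).round(4))
m=np.zeros_like(g);m[198:245,246:294]=g[198:245,246:294]<45
b=max(blobs(m>0,50));x,y,w,h=b[2];print("mat",b,[ray(C,p,.093).round(4).tolist() for p in((x,y),(x+w,y),(x+w,y+h),(x,y+h),b[1])])
E
```

```text
top (117, 139) [(np.int32(27), [116.9, 138.5], [114, 136, 6, 6])] [0.7104 0.3145 0.093 ]
top (229, 145) [(np.int32(29), [228.6, 144.3], [226, 142, 6, 6])] [0.6999 0.0743 0.093 ]
top (222, 239) [(np.int32(26), [221.5, 239.0], [219, 237, 6, 5])] [0.4998 0.0835 0.093 ]
top (108, 232) [(np.int32(28), [107.5, 231.8], [105, 229, 6, 6])] [0.5108 0.3233 0.093 ]
centre [0.6052 0.1989 0.093 ] yaw [np.float64(-2.55), np.float64(-2.63)] [np.float64(-2.53), np.float64(-2.64)]
wr (115, 140) [(np.int32(89), [114.8, 139.0], [110, 134, 11, 11])] [0.5007 0.0829 0.093 ]
wr (310, 146) [(np.int32(18), [307.7, 144.7], [306, 142, 6, 7])] [0.5104 0.3189 0.093 ]
mat (np.int32(1545), [269.0, 220.0], [249, 201, 42, 40]) [[0.5815, 0.2438, 0.093], [0.5822, 0.2985, 0.093], [0.639, 0.2986, 0.093], [0.6384, 0.2414, 0.093], [0.6082, 0.2693, 0.093]]
```

Call:
arm_command(series="0 -20 0 0 0; 0 -33 0 0 0; 0 -33 0 0 0; 0 -33 0 0 0; 0 -33 0 0 0; 0 -33 0 0 0; 0 -33 0 0 0; 0 -33 0 0 0; 0 -33 0 0 0; 0 -33 0 0 0; 0 -33 0 0 0; 0 -33 0 0 0; 0 -33 0 0 0; 0 -16 0 0 0; 0 0 0 0 0; 0 0 0 0 0")

```text
time_s: 3.12
tool_pos: [0.552, -0.1406, 0.3003]
tool_rot: [179.9, -0.0, 180.0]
force: [-0.6, 1.0, 0.4]
grip_width: 0.0871
grasp_force: 0.0
```

```bash
python3 - <<'E'
from h import *
import pickle
C=cam("wrist");im=cams.read_camera("wrist");cv2.imwrite('pics/w2.png',im);pickle.dump(C,open('w2.pkl','wb'))
o=telemetry.get_obs();print(o['tool_pos'],o['tool_rot'],o['force'],o['time_s'])
E
```

```text
[ 0.55229688 -0.1391522   0.30031016] [ 1.79916895e+02 -1.33536663e-02 -1.79899966e+02] [0.0806452  0.75745553 0.00505194] 3.1667
```

View pics/w2.png

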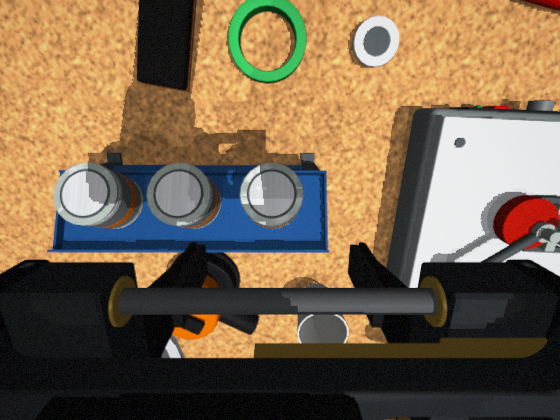

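The first tin's lid is at (270,195) and both fingers straddle it. I'll check its position with a ray.

```bash
python3 - <<'E'
from h import *
import pickle
C=pickle.load(open('w2.pkl','rb'));im=cv2.imread('pics/w2.png')
h=cv2.cvtColor(im,cv2.COLOR_BGR2HSV);m=(h[...,1]<60)&(h[...,2]>70);m[:150]=0;m[240:]=0;m[:,330:]=0
for b in blobs(m,300):
    x,y,w,hh=b[2];print(b,ray(C,b[1],.166).round(4),ray(C,(x+w/2,y+hh/2),.166).round(4))
E
```

```text
(np.int32(3487), [87.8, 196.2], [53, 163, 76, 65]) [ 0.5489 -0.3383  0.166 ] [ 0.5481 -0.3348  0.166 ]
(np.int32(3091), [179.4, 195.0], [147, 163, 66, 65]) [ 0.5478 -0.2431  0.166 ] [ 0.5484 -0.2425  0.166 ]
(np.int32(3027), [270.9, 194.4], [240, 163, 63, 64]) [ 0.5475 -0.1481  0.166 ] [ 0.5481 -0.1475  0.166 ]
```

Call:
arm_command(series="-4.5 -7.5 20 0 0; 0 0 30 0 0; 0 0 30 0 0; 0 0 30 0 0; 0 0 25 0 0; 0 0 20 0 0; 0 0 18 0 0; 0 0 0 0 0; 0 0 0 0 0; 0 0 0 0 255; 0 0 0 0 255; 0 0 0 0 255; 0 0 0 0 255; 0 0 0 0 255; 0 0 0 0 255; 0 0 0 0 255", squeeze=50)

```text
time_s: 4.5
tool_pos: [0.5573, -0.1481, 0.1286]
tool_rot: [180.0, 0.1, -180.0]
force: [-0.9, 1.1, 5.9]
grip_width: 0.0659
grasp_force: 50.0
```

Call:
arm_command(series="0 0 -10 0 255; 0 0 -20 0 255; 0 0 -20 0 255; 0 0 -10 0 255; 0 0 0 0 255; 0 0 0 0 255; 0 0 0 0 255; 0 0 0 0 255")

```text
time_s: 5.17
tool_pos: [0.5558, -0.1482, 0.1861]
tool_rot: [180.0, -0.1, -180.0]
force: [-0.2, 0.1, -1.7]
grip_width: 0.066
grasp_force: 50.0
```

```bash
python3 - <<'E'
from h import *
for i in range(4):
    o=telemetry.get_obs();print(o['force'].round(2),o['wrist_torque'].round(3));cams.read_camera("side")
E
```

```text
[-0.17  0.07 -1.66] [-0.01  -0.002 -0.047]
[ 0.18 -0.25 -1.5 ] [0.032 0.039 0.011]
[ 0.72 -0.84 -2.49] [ 0.079  0.032 -0.026]
[-0.21 -0.96 -1.79] [-0.014 -0.001  0.031]
```

About 1.85 N, under 2.7 N, so this is the lightest tin. I'll put it back and weigh the middle one.

Call:
arm_command(series="0 0 25 0 255; 0 0 20 0 255; 0 0 10 0 255; 0 0 3 0 255; 0 0 0 0 255; 0 0 0 0 0; 0 0 0 0 0; 0 0 0 0 0; 0 0 0 0 0; 0 0 0 0 0; 0 0 -20 0 0; 0 0 -30 0 0; 0 0 -30 0 0; 0 0 -30 0 0; 0 -32 0 0 0; 0 -32 0 0 0; 0 -32 0 0 0; 0 0 0 0 0; 0 0 0 0 0")

```text
time_s: 6.95
tool_pos: [0.5558, -0.2471, 0.2398]
tool_rot: [-179.9, 0.0, 179.7]
force: [-0.1, 0.7, 0.1]
grip_width: 0.0872
grasp_force: 0.0
```

```bash
python3 - <<'E'
from h import *
import pickle
im=cams.read_camera("top");cv2.imwrite('pics/t2.png',im)
C=cam("wrist");im=cams.read_camera("wrist");cv2.imwrite('pics/w3.png',im)
o=telemetry.get_obs();print(o['tool_pos'],o['force'],o['time_s'],o['grip_width'])
h=cv2.cvtColor(im,cv2.COLOR_BGR2HSV);m=(h[...,1]<60)&(h[...,2]>70);m[:110]=0;m[260:]=0
for b in blobs(m,300):
    x,y,w,hh=b[2];print(b,ray(C,(x+w/2,y+hh/2),.166).round(4))
E
```

```text
[ 0.55692951 -0.24340661  0.23943176] [ 0.19296683 -0.12214022 -0.77549051] 7.05 0.08702237773565975
(np.int32(2681), [542.8, 218.6], [512, 131, 48, 129]) [ 0.5373 -0.0318  0.166 ]
(np.int32(5237), [390.4, 204.8], [350, 155, 82, 91]) [ 0.5412 -0.1513  0.166 ]
(np.int32(4662), [163.8, 207.4], [123, 168, 83, 79]) [ 0.5467 -0.34    0.166 ]
(np.int32(4553), [277.7, 207.2], [240, 169, 78, 78]) [ 0.5475 -0.2443  0.166 ]
```

Call:
arm_command(series="0 0 25 0 0; 0 0 30 0 0; 0 0 25 0 0; 0 0 20 0 0; 0 0 11 0 0; 0 0 0 0 0; 0 0 0 0 0; 0 0 0 0 255; 0 0 0 0 255; 0 0 0 0 255; 0 0 0 0 255; 0 0 0 0 255; 0 0 -5 0 255; 0 0 -15 0 255; 0 0 -20 0 255; 0 0 -10 0 255; 0 0 0 0 255; 0 0 0 0 255; 0 0 0 0 255")

```text
time_s: 8.63
tool_pos: [0.5558, -0.2439, 0.1771]
tool_rot: [180.0, -0.1, -180.0]
force: [0.3, 1.3, -5.9]
grip_width: 0.0659
grasp_force: 50.0
```

```bash
python3 - <<'E'
from h import *
for i in range(4):
    o=telemetry.get_obs();print(o['tool_pos'].round(4),o['force'].round(2),o['grip_width'].round(4));im=cams.read_camera("side" if i else "top")
    if i==0: cv2.imwrite('pics/t3.png',im); 
for n in('top0','t3'):
    im=cv2.imread(f'pics/{n}.png');h=cv2.cvtColor(im,cv2.COLOR_BGR2HSV);m=(h[...,1]<50)&(h[...,2]>110);m[:170]=0;m[250:]=0;m[:,:300]=0;m[:,365:]=0
    print(n,blobs(m,100))
E
```

```text
Traceback (most recent call last):
AttributeError: 'float' object has no attribute 'round'
```

```bash
python3 - <<'E'
from h import *
for i in range(4):
    o=telemetry.get_obs();print(o['tool_pos'].round(4),o['force'].round(2));im=cams.read_camera("side" if i else "top")
    if i==0: cv2.imwrite('pics/t3.png',im); 
for n in('top0','t3'):
    im=cv2.imread(f'pics/{n}.png');h=cv2.cvtColor(im,cv2.COLOR_BGR2HSV);m=(h[...,1]<50)&(h[...,2]>110);m[:170]=0;m[250:]=0;m[:,:300]=0;m[:,365:]=0
    print(n,blobs(m,100))
cv2.imwrite('pics/t3c.png',cv2.resize(cv2.imread('pics/t3.png')[150:260,280:490],None,fx=3,fy=3))
E
```

```text
[ 0.5558 -0.2439  0.1771] [ 0.33  1.28 -5.93]
[ 0.5557 -0.2439  0.1769] [ 0.54 -0.81 -6.41]
[ 0.5558 -0.244   0.177 ] [-0.5  -0.75 -5.6 ]
[ 0.556  -0.244   0.1772] [-0.51 -0.01 -6.09]
top0 [(np.int32(839), [337.9, 215.0], [321, 198, 35, 34])]
t3 [(np.int32(712), [336.3, 215.5], [322, 199, 29, 34])]
```

View pics/t3c.png

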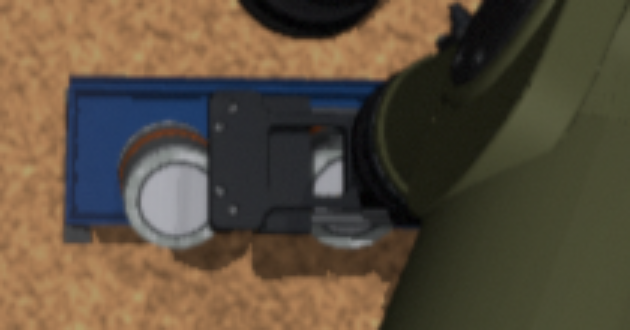

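About 6.0 N, so the middle tin is the heaviest, and the far one must be the second. The crop shows the light tin back in its place at crop (175,195). I'll carry the heavy tin to the free front strip of the deck and stand it up there, because it doesn't fit between jaw and posts while tilted.

Call:
arm_command(series="0 0 -28 0 255; 0 0 -28 0 255; 0 0 -28 0 255; 0 0 -26 0 255; 3.7 20 0 0 255; 3.7 34 0 0 255; 3.7 35 0 0 255; 3.7 35 0 0 255; 3.7 35 0 0 255; 3.7 35 0 0 255; 3.7 35 0 0 255; 3.7 35 0 0 255; 3.7 35 0 0 255; 3.7 35 0 0 255; 3.7 35 0 0 255; 3.7 35 0 0 255; 3.7 35 0 0 255; 3.7 38 0 0 255; 0 0 0 0 255; 0 0 0 0 255")

```text
time_s: 10.5
tool_pos: [0.5033, 0.236, 0.2875]
tool_rot: [-180.0, -0.1, -179.6]
force: [1.0, -2.0, -5.6]
grip_width: 0.0658
grasp_force: 50.0
```

Call:
arm_command(series="0 0 20 0 255; 0 0 35 0 255; 0 0 35 0 255; 0 0 30 0 255; 0 0 20 0 255; 0 0 10 0 255; 0 0 5 0 255; 0 0 3 0 255; 0 0 2 0 255; 0 0 2 0 255; 0 0 0 0 255; 0 0 0 0 255")

```text
time_s: 11.5
tool_pos: [0.5053, 0.2328, 0.1275]
tool_rot: [180.0, 0.1, -180.0]
force: [0.4, 0.5, -6.0]
grip_width: 0.066
grasp_force: 50.0
```

Call:
arm_command(series="0 0 1.5 0 255; 0 0 1.5 0 255; 0 0 1.5 0 255; 0 0 0 0 255")

```text
time_s: 11.83
tool_pos: [0.5065, 0.233, 0.1253]
tool_rot: [179.9, 0.2, 180.0]
force: [-2.2, -2.0, 8.7]
grip_width: 0.0659
grasp_force: 50.0
```

Call:
arm_command(series="0 0 0 0 255; 0 0 0 0 255; -4.3 0 1.3 0 255; -4.2 0 1.7 0 255; -4 0 2 0 255; -3.9 0 2.5 0 255; -3.6 0 2.7 0 255; 0 0 0 0 255; 0 0 0 0 255", squeeze=20)

```text
time_s: 12.58
tool_pos: [0.5237, 0.2331, 0.1137]
tool_rot: [180.0, -0.2, -180.0]
force: [-7.3, -2.1, 17.0]
grip_width: 0.0666
grasp_force: 20.0
```

```bash
python3 - <<'E'
from h import *
im=cams.read_camera("side");cv2.imwrite('pics/s3.png',cv2.resize(im[100:250,200:360],None,fx=4,fy=4,interpolation=cv2.INTER_CUBIC))
E
```

```text
(no output)
```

View pics/s3.png

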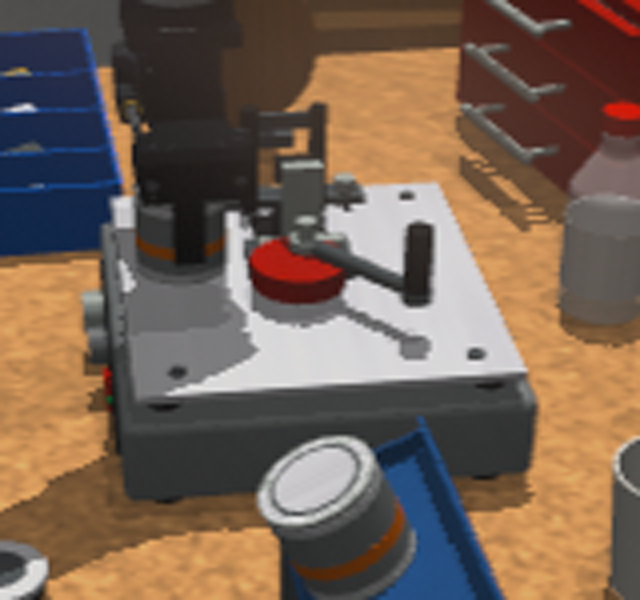

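The crop shows the tin upright on the deck in the fingers at crop (180,230). I'll release it, regrip, lift and turn.

Call:
arm_command(series="0 0 -1 0 0; 0 0 -1 0 0; 0 0 0 0 0; 0 0 0 0 0; 0 0 0 0 0; 0 0 0 0 255; 0 0 0 0 255; 0 0 0 0 255; 0 0 0 0 255; 0 0 0 0 255; 0 0 0 0 255; 0 0 -10 0 255; 0 0 -30 0 255; 0 0 -40 0 255; 0 0 -40 0 255; 0 0 0 0.1 255; 0 0 0 0.12 255; 0 0 0 0.12 255; 0 0 0 0.12 255; 0 0 0 0.12 255", squeeze=50)

```text
time_s: 14.3
tool_pos: [0.5239, 0.2319, 0.2331]
tool_rot: [-179.9, -0.1, 146.4]
force: [0.8, -0.1, -7.0]
grip_width: 0.0663
grasp_force: 50.0
```

Call:
arm_command(series="0 0 0 0.12 255; 0 0 0 0.12 255; 0 0 0 0.12 255; 0 0 0 0.12 255; 0 0 0 0.12 255; 0 0 0 0.12 255; 0 0 0 0.12 255; 0 0 0 0.12 255; 0 0 0 0.076 255; 0 0 0 0 255; 0 0 0 0 255")

```text
time_s: 15.22
tool_pos: [0.5241, 0.2322, 0.2333]
tool_rot: [-179.9, 0.1, 87.6]
force: [0.7, 0.7, -5.7]
grip_width: 0.0659
grasp_force: 50.0
```

```bash
python3 - <<'E'
from h import *
o=telemetry.get_obs();print(o['tool_pos'].round(4),o['tool_rot'].round(2),o['force'].round(2),o['grip_width'],o['qpos'].round(1))
C=cam("wrist");im=cams.read_camera("wrist");cv2.imwrite('pics/w4.png',im)
E
```

```text
[0.5241 0.2322 0.2333] [-1.7991e+02  6.0000e-02  8.7550e+01] [ 0.74  0.73 -5.67] 0.06593407564322594 [-42.1   8.8  17.4  94.1  -2.7  77.7 -26.7]
```

View pics/w4.png

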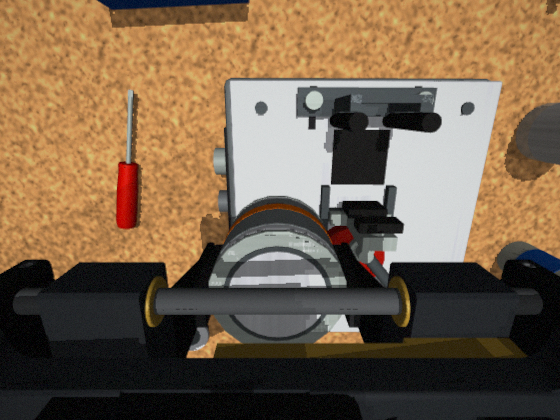

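Looking down from the +y side, the tin's lid spans columns 215–347 and rows 222–340. That puts the tin axis about 8 mm towards tool +x from the fingers. The mat is at (360,157), with the posts behind it and the jaw in front. I'll compensate for the offset and move over the cradle.

Call:
arm_command(series="5 12 0 0 255; 7 17 0 0 255; 7 17 0 0 255; 7 17 0 0 255; 5 13 0 0 255; 3 6.5 0 0 255; 0 0 0 0 255; 0 0 0 0 255; 0 0 15 0 255; 0 0 20 0 255; 0 0 20 0 255; 0 0 15 0 255; 0 0 10 0 255; 0 0 0 0 255; 0 0 0 0 255")

```text
time_s: 16.52
tool_pos: [0.6082, 0.2628, 0.1541]
tool_rot: [-180.0, 0.0, 87.4]
force: [-0.1, -0.3, -5.8]
grip_width: 0.0657
grasp_force: 50.0
```

```bash
python3 - <<'E'
from h import *
o=telemetry.get_obs();print(o['tool_pos'].round(4),o['tool_rot'].round(2),o['force'].round(2))
C=cam("wrist");im=cams.read_camera("wrist");t=cams.read_camera("top");s=cams.read_camera("side")
a=cv2.resize(t[120:262,85:255],(400,334));b=cv2.resize(s[110:220,215:345],(395,334))
cv2.imwrite('pics/m5.png',np.hstack([a,b]));cv2.imwrite('pics/w5.png',im)
E
```

```text
[0.6082 0.2628 0.1541] [-179.96    0.     87.44] [-0.13 -0.32 -5.8 ]
```

View pics/w5.png

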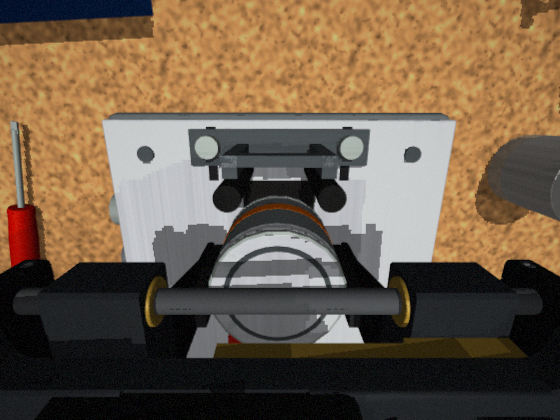

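The tin is centred between the two posts, at (230,198) and (328,198), with the backrest gap about 7–9 mm and clear. Lowering now.

Call:
arm_command(series="0 0 15 0 255; 0 0 12 0 255; 0 0 6 0 255; 0 0 3 0 255; 0 0 2 0 255; 0 0 1.5 0 255; 0 0 0.8 0 255; 0 0 0 0 255; 0 0 0 0 255")

```text
time_s: 17.42
tool_pos: [0.609, 0.263, 0.1141]
tool_rot: [180.0, -0.0, 87.4]
force: [0.9, -0.3, -6.2]
grip_width: 0.0662
grasp_force: 50.0
```

Call:
arm_command(series="0 0 1 0 255; 0 0 1 0 255; 0 0 0 0 255")

```text
time_s: 17.67
tool_pos: [0.6091, 0.263, 0.1139]
tool_rot: [179.9, -0.1, 87.4]
force: [-2.4, -1.9, 4.9]
grip_width: 0.0661
grasp_force: 50.1
```

Call:
arm_command(series="0 0 0 0 0; 0 0 0 0 0; 0 0 0 0 0; 0 0 0 0 0; 0 0 0 0 0; 0 0 -10 0 0; 0 0 -30 0 0; 0 0 -40 0 0; 0 0 -40 0 0; 0 0 -40 0 0; -40 0 0 0 0; -20 0 0 0 0; 0 0 0 0 0; 0 0 0 0 0")

```text
time_s: 18.83
tool_pos: [0.6066, 0.201, 0.273]
tool_rot: [179.9, -0.0, 87.2]
force: [0.2, 0.8, -0.2]
grip_width: 0.087
grasp_force: 0.0
```

```bash
python3 - <<'E'
from h import *
o=telemetry.get_obs();print(o['tool_pos'].round(4),o['tool_rot'].round(2),o['force'].round(2),o['time_s'])
C=cam("wrist");im=cams.read_camera("wrist")
cv2.imwrite('pics/w6.png',im)
cr=(.6084,.2703,.155);print("expected lid centre px",proj(C,cr).round(1))
h=cv2.cvtColor(im,cv2.COLOR_BGR2HSV);H,S,V=[h[...,i].astype(int) for i in range(3)]
m=(H>3)&(H<18)&(S>150)
print(proj(C,(.6084,.2703,.155)),[proj(C,(.6084+.033*np.cos(a),.2703+.033*np.sin(a),.155)).round(0).tolist() for a in(0,1.57,3.14,4.71)])
E
```

```text
[0.6066 0.201  0.273 ] [ 1.799e+02 -5.000e-02  8.723e+01] [ 0.15  0.77 -0.18] 18.8333
expected lid centre px [275.  130.4]
[274.9721214  130.41278704] [[311.0, 129.0], [273.0, 92.0], [239.0, 132.0], [277.0, 166.0]]
```

View pics/w6.png

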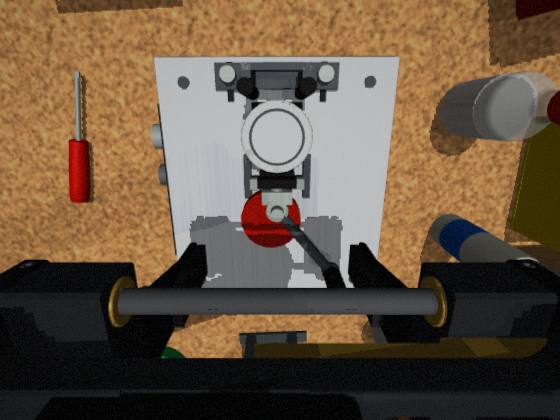

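The heavy tin stands in the cradle with its lid centre at about (277,136) against the expected (275,130). That is roughly 5 mm toward the jaw, which is acceptable. I'll measure it numerically for the stacking, then fetch the second tin.

```bash
python3 - <<'E'
from h import *
C=cam("wrist");im=cv2.imread('pics/w6.png');g=cv2.medianBlur(cv2.cvtColor(im,cv2.COLOR_BGR2GRAY),3)
c=cv2.HoughCircles(g[80:200,220:340],cv2.HOUGH_GRADIENT,1,5,param1=100,param2=12,minRadius=24,maxRadius=42)
for q in c[0][:6]:
    p=(q[0]+220,q[1]+80);P=ray(C,p,.155);print(p,q[2],P.round(4))
E
```

```text
(np.float32(276.5), np.float32(137.5)) 25.2 [0.6087 0.266  0.155 ]
(np.float32(268.5), np.float32(133.5)) 33.7 [0.6015 0.2699 0.155 ]
(np.float32(273.5), np.float32(142.5)) 29.3 [0.6057 0.2616 0.155 ]
(np.float32(281.5), np.float32(133.5)) 31.4 [0.6134 0.2694 0.155 ]
(np.float32(275.5), np.float32(126.5)) 35.5 [0.6082 0.2758 0.155 ]
(np.float32(268.5), np.float32(139.5)) 33.3 [0.6012 0.2645 0.155 ]
```

Call:
arm_command(series="0 0 0 -0.12 0; 0 0 0 -0.12 0; 0 0 0 -0.12 0; 0 0 0 -0.12 0; 0 0 0 -0.12 0; 0 0 0 -0.12 0; 0 0 0 -0.12 0; 0 0 0 -0.12 0; 0 0 0 -0.12 0; 0 0 0 -0.12 0; 0 0 0 -0.12 0; 0 0 0 -0.12 0; 0 0 0 -0.12 0; 0 0 0 -0.06 0; 0 0 0 0 0")

```text
time_s: 20.13
tool_pos: [0.6056, 0.2048, 0.2711]
tool_rot: [180.0, -0.1, -179.5]
force: [0.0, 0.4, -0.4]
grip_width: 0.0868
grasp_force: 0.0
```

Call:
arm_command(series="2.5 -20 0 0 0; 2.5 -31 0 0 0; 2.5 -31 0 0 0; 2.5 -31 0 0 0; 2.5 -31 0 0 0; 2.5 -31 0 0 0; 2.5 -31 0 0 0; 2.5 -31 0 0 0; 2.5 -31 0 0 0; 2.5 -31 0 0 0; 2.5 -31 0 0 0; 2.5 -31 0 0 0; 2.5 -31 0 0 0; 2.5 -31 0 0 0; 2.5 -31 0 0 0; 2.5 -31 0 0 0; 2.5 -31 0 0 0; 2.5 -26 0 0 0; 2.5 0 0 0 0; 0 0 0 0 0")

```text
time_s: 21.8
tool_pos: [0.5602, -0.3405, 0.271]
tool_rot: [-180.0, -0.1, 180.0]
force: [0.5, 0.3, 0.8]
grip_width: 0.0866
grasp_force: 0.0
```

```bash
python3 - <<'E'
from h import *
C=cam("wrist");o=telemetry.get_obs();im=cams.read_camera("wrist");print(o['tool_pos'].round(4),o['tool_rot'].round(2))
h=cv2.cvtColor(im,cv2.COLOR_BGR2HSV);m=(h[...,1]<60)&(h[...,2]>70);m[:110]=0;m[260:]=0;m[:,:215]=0;m[:,345:]=0
for b in blobs(m,300):
    x,y,w,hh=b[2];print(b,ray(C,(x+w/2,y+hh/2),.166).round(4))
E
```

```text
[ 0.5602 -0.3405  0.271 ] [-1.8000e+02 -7.0000e-02  1.7999e+02]
(np.int32(3699), [276.3, 193.7], [242, 159, 71, 70]) [ 0.5473 -0.3413  0.166 ]
```

Call:
arm_command(series="4 -0.5 20 0 0; 0 0 30 0 0; 0 0 30 0 0; 0 0 25 0 0; 0 0 20 0 0; 0 0 19 0 0; 0 0 0 0 0; 0 0 0 0 0; 0 0 0 0 255; 0 0 0 0 255; 0 0 0 0 255; 0 0 0 0 255; 0 0 0 0 255; 0 0 -5 0 255; 0 0 -15 0 255; 0 0 -20 0 255; 0 0 -10 0 255; 0 0 0 0 255; 0 0 0 0 255; 0 0 0 0 255")

```text
time_s: 23.52
tool_pos: [0.5561, -0.3393, 0.1762]
tool_rot: [179.9, -0.1, -179.8]
force: [-0.8, 0.3, -4.3]
grip_width: 0.0661
grasp_force: 50.0
```

```bash
python3 - <<'E'
from h import *
for i in range(3):
    o=telemetry.get_obs();print(o['tool_pos'].round(4),o['force'].round(2),o['grip_width']);cams.read_camera("side")
E
```

```text
[ 0.5561 -0.3393  0.1762] [-0.76  0.28 -4.26] 0.0660697072154351
[ 0.556  -0.3392  0.176 ] [-0.39  0.72 -3.26] 0.06598571153770226
[ 0.5561 -0.3393  0.1759] [-0.36  0.32 -2.9 ] 0.066083344755863
```

About 3.5 N, so this is the second-heaviest tin. I'll give it the same standing-up manoeuvre.

Call:
arm_command(series="0 0 -28 0 255; 0 0 -28 0 255; 0 0 -28 0 255; 3 20 -26 0 255; 3 35 0 0 255; 3 35 0 0 255; 3 35 0 0 255; 3 35 0 0 255; 3 35 0 0 255; 3 35 0 0 255; 3 35 0 0 255; 3 35 0 0 255; 3 35 0 0 255; 3 35 0 0 255; 3 35 0 0 255; 3 35 0 0 255; 3 35 0 0 255; 3 35 0 0 255; 3 35 0 0 255; 4 27 0 0 255")

```text
time_s: 25.33
tool_pos: [0.5013, 0.2352, 0.2868]
tool_rot: [179.9, -0.1, -179.6]
force: [1.5, -0.4, -3.3]
grip_width: 0.0659
grasp_force: 50.0
```

Call:
arm_command(series="0 0 0 0 255; 0 0 0 0 255; 0 0 20 0 255; 0 0 35 0 255; 0 0 35 0 255; 0 0 30 0 255; 0 0 20 0 255; 0 0 10 0 255; 0 0 5 0 255; 0 0 2 0 255; 0 0 0 0 255; 0 0 0 0 255")

```text
time_s: 26.33
tool_pos: [0.5035, 0.2323, 0.1322]
tool_rot: [179.9, 0.1, -179.8]
force: [-0.5, 0.1, -3.3]
grip_width: 0.0658
grasp_force: 50.0
```

Call:
arm_command(series="0 0 3 0 255; 0 0 2 0 255; 0 0 1.5 0 255; 0 0 1.5 0 255; 0 0 0 0 255; 0 0 0 0 255")

```text
time_s: 26.83
tool_pos: [0.5037, 0.2323, 0.1249]
tool_rot: [179.9, 0.2, -179.8]
force: [-1.4, -1.5, 5.8]
grip_width: 0.0663
grasp_force: 50.0
```

Contact. Rolling it upright, then releasing, shifting 8 mm to its axis and regripping.

Call:
arm_command(series="0 0 0 0 255; 0 0 0 0 255; -4.3 0 1.3 0 255; -4.2 0 1.7 0 255; -4 0 2 0 255; -3.9 0 2.5 0 255; -3.6 0 2.7 0 255; 0 0 0 0 255; 0 0 -1 0 0; 0 0 -1 0 0; 0 0 0 0 0; 0 0 0 0 0; 8 0 0 0 0; 0 0 0 0 0; 0 0 0 0 0", squeeze=20)

```text
time_s: 28.08
tool_pos: [0.5138, 0.2322, 0.1142]
tool_rot: [-180.0, -0.0, -179.7]
force: [1.1, 0.5, 0.2]
grip_width: 0.0865
grasp_force: 0.0
```

```bash
python3 - <<'E'
from h import *
o=telemetry.get_obs();print(o['tool_pos'].round(4),o['grip_width'],o['force'].round(2))
C=cam("wrist");im=cams.read_camera("wrist");cv2.imwrite('pics/w7.png',im)
x0,y0=proj(C,(*o['tool_pos'][:2],.155));print(x0,y0)
h=cv2.cvtColor(im,cv2.COLOR_BGR2HSV);m=(h[...,1]<60)&(h[...,2]>90);m[:,:200]=0;m[:,360:]=0;m[345:]=0
# column profile: rows of lid's bright/dark along the centre column
print([int(v) for v in im[180:350:4,278].mean(1)])
E
```

```text
[0.5138 0.2322 0.1142] 0.08650551004289654 [1.05 0.47 0.23]
279.66854463645575 299.2123103137618
[64, 67, 69, 95, 121, 122, 125, 85, 46, 52, 43, 46, 44, 47, 47, 81, 103, 95, 97, 99, 97, 41, 119, 122, 116, 121, 119, 33, 42, 44, 49, 51, 52, 48, 116, 116, 118, 115, 114, 118, 115, 47, 43]
```

The edge rows put the tin axis about 3.5 mm toward tool −x from the fingers. I'll shift by that, grip, lift and turn.

Call:
arm_command(series="-3.5 0 0 0 0; 0 0 0 0 0; 0 0 0 0 255; 0 0 0 0 255; 0 0 0 0 255; 0 0 0 0 255; 0 0 0 0 255; 0 0 0 0 255; 0 0 -10 0 255; 0 0 -30 0 255; 0 0 -40 0 255; 0 0 -40 0 255; 0 0 0 0.12 255; 0 0 0 0.12 255; 0 0 0 0.12 255; 0 0 0 0.12 255; 0 0 0 0.12 255; 0 0 0 0.12 255; 0 0 0 0.12 255; 0 0 0 0.12 255", squeeze=50)

```text
time_s: 29.8
tool_pos: [0.5173, 0.2317, 0.2342]
tool_rot: [-179.9, -0.0, 124.9]
force: [0.3, -0.4, -4.0]
grip_width: 0.0658
grasp_force: 49.9
```

Call:
arm_command(series="0 0 0 0.12 255; 0 0 0 0.12 255; 0 0 0 0.12 255; 0 0 0 0.12 255; 0 0 0 0.12 255; 0 0 0 0.061 255; 0 0 0 0 255; 0 0 0 0 255")

```text
time_s: 30.47
tool_pos: [0.5175, 0.2318, 0.2343]
tool_rot: [-180.0, 0.0, 87.5]
force: [0.4, 0.3, -3.1]
grip_width: 0.0662
grasp_force: 50.0
```

```bash
python3 - <<'E'
from h import *
o=telemetry.get_obs();print(o['tool_pos'].round(4),o['tool_rot'].round(2),o['force'].round(2),o['time_s'])
im=cams.read_camera("wrist");cv2.imwrite('pics/w8.png',im)
for n in('w4','w8'):
    print(n,[int(v) for v in cv2.imread(f'pics/{n}.png')[190:350:3,280].mean(1)])
E
```

```text
[0.5175 0.2318 0.2343] [-1.7996e+02  2.0000e-02  8.7480e+01] [ 0.4   0.27 -3.15] 30.4667
w4 [216, 217, 73, 53, 47, 46, 61, 53, 49, 48, 50, 87, 90, 103, 183, 163, 162, 167, 164, 65, 64, 200, 200, 179, 104, 105, 104, 104, 103, 198, 196, 175, 100, 32, 51, 60, 70, 77, 83, 83, 81, 69, 101, 97, 95, 98, 102, 98, 96, 57, 49, 52, 37, 29]
w8 [214, 215, 210, 212, 87, 47, 49, 48, 53, 46, 46, 46, 48, 46, 85, 92, 80, 166, 207, 204, 208, 180, 66, 73, 103, 103, 102, 101, 192, 193, 192, 191, 99, 30, 47, 60, 70, 77, 81, 81, 80, 67, 97, 97, 94, 96, 96, 96, 94, 98, 95, 45, 43, 48]
```

Call:
arm_command(series="5 11 0 0 255; 7 16 0 0 255; 7 16 0 0 255; 7 16 0 0 255; 7 16 0 0 255; 4.8 10.8 0 0 255; 2 4 0 0 255; 0 0 0 0 255; 0 0 0 0 255; 0 0 15 0 255; 0 0 20 0 255; 0 0 12 0 255; 0 0 6 0 255; 0 0 2 0 255; 0 0 0 0 255; 0 0 0 0 255")

```text
time_s: 31.85
tool_pos: [0.6098, 0.2679, 0.1805]
tool_rot: [179.9, -0.0, 87.4]
force: [0.7, -0.3, -3.1]
grip_width: 0.066
grasp_force: 50.0
```

```bash
python3 - <<'E'
from h import *
o=telemetry.get_obs();print(o['tool_pos'].round(4),o['tool_rot'].round(2),o['force'].round(2),o['time_s'])
E
```

```text
[0.6098 0.2679 0.1805] [ 1.7993e+02 -5.0000e-02  8.7370e+01] [ 0.7  -0.25 -3.11] 31.85
```

Call:
arm_command(series="0 0 1.5 0 255; 0 0 1 0 255; 0 0 1 0 255; 0 0 0.8 0 255; 0 0 0 0 255")

```text
time_s: 32.27
tool_pos: [0.6097, 0.2678, 0.1764]
tool_rot: [179.9, -0.0, 87.4]
force: [-2.2, -0.5, 3.2]
grip_width: 0.0662
grasp_force: 50.0
```

Call:
arm_command(series="0 0 0 0 0; 0 0 0 0 0; 0 0 0 0 0; 0 0 0 0 0; 0 0 0 0 0; 0 0 -10 0 0; 0 0 -30 0 0; 0 0 -40 0 0; 0 0 -40 0 0; -40 0 0 0 0; -40 0 0 0 0; 0 0 0 0 0; 0 0 0 0 0")

```text
time_s: 33.35
tool_pos: [0.6067, 0.1838, 0.2968]
tool_rot: [179.9, 0.0, 87.0]
force: [-0.5, 0.7, 0.4]
grip_width: 0.087
grasp_force: 0.0
```

```bash
python3 - <<'E'
from h import *
o=telemetry.get_obs();print(o['tool_pos'].round(4),o['tool_rot'].round(2),o['force'].round(2),o['time_s'])
C=cam("wrist");im=cams.read_camera("wrist");cv2.imwrite('pics/w9.png',im)
t=cams.read_camera("top");cv2.imwrite('pics/t9.png',t);s=cams.read_camera("side");cv2.imwrite('pics/s9.png',s)
e=proj(C,(.609,.265,.217));print("expect",e)
g=cv2.medianBlur(cv2.cvtColor(im,cv2.COLOR_BGR2GRAY),3)
x,y=[int(v) for v in e];y1=max(0,y-70);x1=x-70
c=cv2.HoughCircles(g[y1:y+70,x1:x+70],cv2.HOUGH_GRADIENT,1,5,param1=100,param2=12,minRadius=28,maxRadius=55)
for q in c[0][:6]: print(q[0]+x1,q[1]+y1,q[2],ray(C,(q[0]+x1,q[1]+y1),.217).round(4))
# side view: orange bands
S=cam("side");h=cv2.cvtColor(s,cv2.COLOR_BGR2HSV)
p1=proj(S,(.609,.265,.124));p2=proj(S,(.609,.265,.186));print("side mids",p1,p2)
m=(h[...,0]<16)&(h[...,1]>140);m[:120]=0;m[200:]=0;m[:,:240]=0;m[:,:310]&=True;m[:,310:]=0
print(blobs(m,6))
E
```

```text
[0.6067 0.1838 0.2968] [1.7987e+02 1.0000e-02 8.7010e+01] [-0.5   0.73  0.43] 33.35
expect [274.0980568 117.0216718]
275.5 114.5 32.7 [0.6102 0.2668 0.217 ]
275.5 109.5 37.7 [0.6104 0.2705 0.217 ]
279.5 99.5 47.7 [0.6139 0.2776 0.217 ]
267.5 117.5 37.8 [0.6038 0.2649 0.217 ]
282.5 112.5 37.8 [0.6157 0.268  0.217 ]
279.5 104.5 54.4 [0.6137 0.274  0.217 ]
side mids [271.6741347  149.31652229] [271.91245711 129.82923184]
[(np.int32(8), [306.9, 129.6], [305, 128, 5, 5]), (np.int32(71), [302.2, 138.1], [293, 131, 17, 14]), (np.int32(33), [269.6, 135.5], [262, 133, 15, 5]), (np.int32(11), [240.9, 138.6], [240, 136, 4, 5]), (np.int32(12), [286.8, 138.4], [285, 137, 6, 5]), (np.int32(7), [293.0, 143.0], [292, 142, 3, 3]), (np.int32(15), [264.6, 154.3], [262, 152, 6, 5]), (np.int32(261), [272.8, 168.2], [262, 160, 24, 16])]
```

The stack stands about 2 mm off axis. Next I'll locate the lever grip and pivot from the two start views.

```bash
python3 - <<'E'
from h import *
T,S=cam("top"),cam("side")
for n,a,b in(("griptop",(206.7,152.5),(305,157.5)),("gripbot",(209.5,158.3),(304.3,172)),("pivot",(170,185),(275.5,158.8))):
    P=tri(T,a,S,b);print(n,P.round(4),proj(T,P).round(1),a,proj(S,P).round(1),b)
# black grip mask in the current side/top pictures
for n,roi in(("t9",(185,140,225,175)),("s9",(292,148,316,182)),("top0",(185,140,225,175)),("side0",(292,148,316,182))):
    im=cv2.imread(f'pics/{n}.png');g=im.max(2);x0,y0,x1,y1=roi;m=np.zeros(g.shape,bool);m[y0:y1,x0:x1]=g[y0:y1,x0:x1]<60
    print(n,blobs(m,10))
E
```

```text
griptop [0.6649 0.104  0.1737] [206.9 151.2] (206.7, 152.5) [304.  157.7] (305, 157.5)
gripbot [0.665  0.1067 0.1287] [209.8 156.5] (209.5, 158.3) [302.9 172.2] (304.3, 172)
pivot [0.6048 0.1838 0.1344] [170. 185.] (170, 185) [275.5 158.8] (275.5, 158.8)
t9 [(np.int32(210), [204.9, 159.1], [189, 148, 27, 27])]
s9 [(np.int32(149), [302.3, 166.4], [292, 156, 16, 20])]
top0 [(np.int32(133), [208.9, 155.2], [203, 148, 13, 16])]
side0 [(np.int32(132), [303.1, 166.2], [292, 156, 16, 20])]
```

Grip is at about (0.665, 0.105) with its top near z 0.172, and the pivot at (0.605, 0.184). The 99 mm distance matches the given 100 mm. I'll turn the tool so it closes tangentially, then go over the grip.

Call:
arm_command(series="0 0 0 -0.118 0; 0 0 0 -0.118 0; 0 0 0 -0.118 0; 0 0 0 -0.118 0; 0 0 0 -0.118 0; 0 0 0 -0.115 0; -25 -0.5 0 0 0; -25 -0.5 0 0 0; -24 -0.5 0 0 0; -24 0 0 0 0; 0 0 25 0 0; 0 0 20 0 0; 0 0 0 0 0; 0 0 0 0 0", squeeze=20)

```text
time_s: 34.67
tool_pos: [0.6637, 0.1112, 0.2485]
tool_rot: [-179.8, -0.1, 127.9]
force: [-0.1, 0.0, 0.9]
grip_width: 0.0872
grasp_force: 0.0
```

```bash
python3 - <<'E'
from h import *
o=telemetry.get_obs();print(o['tool_pos'].round(4),o['tool_rot'].round(2),o['force'].round(2),o['time_s'])
C=cam("wrist");im=cams.read_camera("wrist");cv2.imwrite('pics/w10.png',im)
e=proj(C,(.665,.105,.172));print("expected griptop",e)
g=im.max(2);x,y=[int(v) for v in e];m=np.zeros(g.shape,bool);m[y-45:y+45,x-60:x+60]=g[y-45:y+45,x-60:x+60]<60
for b in blobs(m,40): print(b,ray(C,b[1],.160).round(4))
E
```

```text
[0.6637 0.1112 0.2485] [-1.7984e+02 -1.3000e-01  1.2790e+02] [-0.14  0.01  0.9 ] 34.6667
expected griptop [274.79342667 222.8469487 ]
(np.int32(828), [275.3, 215.5], [264, 177, 24, 65]) [0.6637 0.1072 0.16  ]
```

The grip blob is at (276,215), tangentially centred and about 8 mm further out. I'll shift, descend and grip.

Call:
arm_command(series="-8.5 0 15 0 0; 0 0 25 0 0; 0 0 25 0 0; 0 0 20 0 0; 0 0 12 0 0; 0 0 8 0 0; 0 0 0 0 0; 0 0 0 0 0; 0 0 0 0 255; 0 0 0 0 255; 0 0 0 0 255; 0 0 0 0 255; 0 0 0 0 255; 0 0 0 0 255; 0 0 0 0 255; 0 0 0 0 255; 0 0 0 0 255", squeeze=25)

```text
time_s: 36.13
tool_pos: [0.6697, 0.1026, 0.145]
tool_rot: [-180.0, -0.0, 127.8]
force: [0.5, 0.7, 0.1]
grip_width: 0.0348
grasp_force: 0.0
```

```bash
cat > f.py <<'E'
from h import *
def st(n=4):
    F=[]
    for i in range(n):
        o=telemetry.get_obs();F.append(o['force']);cams.read_camera("side")
    p=o['tool_pos'];pv=np.array([.6048,.1838]);d=p[:2]-pv;f=np.mean(F,0)
    y=np.radians(-2.57);ds=np.array([np.cos(y)*d[0]+np.sin(y)*d[1],-np.sin(y)*d[0]+np.cos(y)*d[1]])
    phi=np.arctan2(-ds[1],ds[0]);t=np.array([-np.sin(phi+0),-np.cos(phi)])
    fs=np.array([np.cos(y)*f[0]+np.sin(y)*f[1],-np.sin(y)*f[0]+np.cos(y)*f[1]]);r=np.array([np.cos(phi),-np.sin(phi)])
    print("t",o['time_s'],"pos",p.round(4),"yaw",round(o['tool_rot'][2],1),"R",np.hypot(*d).round(4),"phi",phi.round(3),"Ftan",(fs@t).round(2),"Frad",(fs@r).round(2),"Fz",f[2].round(2),"w",round(o['grip_width'],4),"gf",round(o['grasp_force'],1))
E
python3 -c "from f import *;st()"
```

```text
t 36.2833 pos [0.6696 0.1025 0.145 ] yaw 127.8 R 0.1039 phi 0.853 Ftan 1.27 Frad 0.07 Fz 0.3 w 0.0228 gf 3.1
```

Call:
arm_command(series="0 0 0 0 255; 0 0 0 0 255; 0.2 -4 0 0.04 255; 0.3 -8 0 0.08 255; 0.3 -8 0 0.08 255; 0.3 -8 0 0.08 255; 0.3 -8 0 0.08 255; 0.2 -4 0 0.04 255; 0 0 0 0 255", squeeze=30)

```text
time_s: 37.08
tool_pos: [0.6346, 0.0848, 0.145]
tool_rot: [179.9, 0.1, 104.8]
force: [2.0, -1.5, -1.9]
grip_width: 0.0193
grasp_force: 30.0
```

```bash
python3 -c "from f import *;st(4)"
```

```text
t 37.2333 pos [0.6346 0.0848 0.145 ] yaw 104.9 R 0.1034 phi 1.234 Ftan -1.49 Frad 2.26 Fz -1.9 w 0.0189 gf 30.0
```

Call:
arm_command(series="0.2 -4 0 0.04 255; 0.3 -8 0 0.08 255; 0.3 -8 0 0.08 255; 0.2 -4 0 0.04 255; 0.1 -3 0 0.03 255; 0.1 -3 0 0.03 255; 0.1 -3 0 0.03 255")

```text
time_s: 37.87
tool_pos: [0.6023, 0.0808, 0.145]
tool_rot: [179.9, 0.1, 85.8]
force: [3.3, -4.7, -3.6]
grip_width: 0.0194
grasp_force: 30.0
```

```bash
python3 -c "from f import *;st(1)"
```

```text
t 37.8667 pos [0.6023 0.0808 0.145 ] yaw 85.8 R 0.103 phi 1.55 Ftan -3.45 Frad 4.62 Fz -3.62 w 0.0194 gf 30.0
```

Call:
arm_command(series="0.1 -3 0 0.03 255; 0.1 -3 0 0.03 255; 0.1 -3 0 0.03 255")

```text
time_s: 38.17
tool_pos: [0.5932, 0.0815, 0.145]
tool_rot: [179.9, 0.1, 80.7]
force: [2.4, -4.4, -1.9]
grip_width: 0.0195
grasp_force: 30.0
```

```bash
python3 -c "from f import *;st(1)"
```

```text
t 38.1667 pos [0.5932 0.0815 0.145 ] yaw 80.7 R 0.1029 phi 1.639 Ftan -2.85 Frad 4.15 Fz -1.88 w 0.0195 gf 30.0
```

Call:
arm_command(series="-0.2 -3 0 0.03 255; -0.2 -3 0 0.03 255; -0.2 -3 0 0.03 255; 0 -3 0 0.03 255")

```text
time_s: 38.55
tool_pos: [0.5811, 0.0837, 0.145]
tool_rot: [179.9, 0.1, 73.8]
force: [2.7, -5.9, -2.4]
grip_width: 0.0192
grasp_force: 30.0
```

```bash
python3 -c "from f import *;st(1)"
```

```text
t 38.55 pos [0.5811 0.0837 0.145 ] yaw 73.8 R 0.1029 phi 1.759 Ftan -3.97 Frad 5.15 Fz -2.4 w 0.0192 gf 30.0
```

Call:
arm_command(series="0 -3 0 0.03 255; 0 -3 0 0.03 255; 0 -3 0 0.03 255")

```text
time_s: 38.85
tool_pos: [0.5722, 0.0862, 0.145]
tool_rot: [179.9, 0.1, 68.7]
force: [1.5, -4.6, -1.1]
grip_width: 0.0191
grasp_force: 30.0
```

```bash
python3 -c "from f import *;st(1)"
```

```text
t 38.85 pos [0.5722 0.0862 0.145 ] yaw 68.7 R 0.1029 phi 1.848 Ftan -2.84 Frad 3.9 Fz -1.07 w 0.0191 gf 30.0
```

```bash
cat >> f.py <<'E'
def tq():
    o=telemetry.get_obs();d=o['tool_pos'][:2]-np.array([.6048,.1838]);f=o['force'];M=d[0]*f[1]-d[1]*f[0];tz=o['wrist_torque'][2]
    phi=np.arctan2(-d[1],d[0])-np.radians(2.57)
    print("t",o['time_s'],"phi",phi.round(3),"R",np.hypot(*d).round(4),"M/R",(M/.1).round(2),"Tz/R",(tz/.1).round(2),"sum",((M+tz)/.1).round(2),o['force'].round(1))
E
python3 -c "from f import *;tq()"
```

```text
t 38.9 phi 1.853 R 0.1028 M/R 0.99 Tz/R 2.98 sum 3.98 [-0.8 -5.2 -1.2]
```

Call:
arm_command(series="0 -3 0 0.03 255; 0 -3 0 0.03 255; 0 -3 0 0.03 255")

```text
time_s: 39.15
tool_pos: [0.5641, 0.0895, 0.145]
tool_rot: [179.9, 0.1, 63.5]
force: [1.6, -5.5, -0.6]
grip_width: 0.019
grasp_force: 30.0
```

```bash
python3 -c "from f import *;tq()"
```

```text
t 39.15 phi 1.934 R 0.1027 M/R 3.78 Tz/R 2.82 sum 6.6 [ 1.6 -5.5 -0.6]
```

```bash
cat >> f.py <<'E'
def lid():
    T=cam("top");a=cv2.imread('pics/t9.png');b=cams.read_camera("top");cv2.imwrite('pics/tl.png',b)
    x,y=[int(round(v)) for v in proj(T,(.610,.2668,.217))]
    A=cv2.resize(a[y-16:y+17,x-16:x+17],None,fx=8,fy=8,interpolation=cv2.INTER_CUBIC);B=cv2.resize(b[y-26:y+27,x-30:x+31],None,fx=8,fy=8,interpolation=cv2.INTER_CUBIC)
    r=cv2.matchTemplate(B,A,cv2.TM_CCOEFF_NORMED);_,v,_,p=cv2.minMaxLoc(r)
    dx,dy=p[0]/8-14,p[1]/8-10;s=1000*(.9383-.217)/409.87
    print("lid moved px",dx,dy,"mm +y",round(-dx*s,2),"+x",round(-dy*s,2),"score",round(v,3))
E
python3 -c "from f import *;lid()"
```

```text
lid moved px 13.5 -10.0 mm +y -23.76 +x 17.6 score 0.265
```

Call:
arm_command(series="0 -3 0 0.03 255; 0 -3 0 0.03 255; 0 -3 0 0.03 255")

```text
time_s: 39.45
tool_pos: [0.5559, 0.0935, 0.145]
tool_rot: [179.9, 0.2, 58.3]
force: [0.8, -6.9, -2.4]
grip_width: 0.0192
grasp_force: 30.0
```

```bash
python3 -c "from f import *;tq();lid()"
```

```text
t 39.45 phi 2.022 R 0.1027 M/R 4.12 Tz/R 3.31 sum 7.43 [ 0.8 -6.9 -2.4]
lid moved px 10.25 -10.0 mm +y -18.04 +x 17.6 score 0.337
```

Call:
arm_command(series="0 -3 0 0.03 255; 0 -3 0 0.03 255; 0 -3 0 0.03 255")

```text
time_s: 39.75
tool_pos: [0.5486, 0.0979, 0.1449]
tool_rot: [179.9, 0.2, 53.1]
force: [1.0, -7.4, -2.0]
grip_width: 0.0192
grasp_force: 30.0
```

```bash
python3 -c "from f import *;tq()"
```

```text
t 39.75 phi 2.106 R 0.1026 M/R 4.98 Tz/R 2.48 sum 7.46 [ 1.  -7.4 -2. ]
```

Call:
arm_command(series="0 -3 0 0.03 255; 0 -3 0 0.03 255")

```text
time_s: 39.92
tool_pos: [0.5437, 0.1014, 0.145]
tool_rot: [179.9, 0.2, 49.7]
force: [1.5, -7.5, -1.6]
grip_width: 0.0193
grasp_force: 30.0
```

```bash
python3 -c "from f import *;tq()"
```

```text
t 39.9167 phi 2.164 R 0.1026 M/R 5.78 Tz/R 3.37 sum 9.15 [ 1.5 -7.5 -1.6]
```

Call:
arm_command(series="0 -1 0 0.01 255")

```text
time_s: 40.0
tool_pos: [0.5428, 0.102, 0.145]
tool_rot: [179.9, 0.2, 49.2]
force: [1.5, -8.9, -1.0]
grip_width: 0.0193
grasp_force: 30.0
```

```bash
python3 -c "from f import *;tq()"
```

```text
t 40.0 phi 2.175 R 0.1026 M/R 6.7 Tz/R 3.3 sum 10.0 [ 1.5 -8.9 -1. ]
```

Call:
arm_command(series="0 -2.5 0 0.025 255; 0 -2.5 0 0.025 255")

```text
time_s: 40.17
tool_pos: [0.5395, 0.1048, 0.145]
tool_rot: [179.8, 0.2, 46.3]
force: [1.8, -8.2, -1.5]
grip_width: 0.0191
grasp_force: 30.0
```

```bash
python3 -c "from f import *;tq()"
```

```text
t 40.1667 phi 2.217 R 0.1025 M/R 6.83 Tz/R 2.72 sum 9.54 [ 1.8 -8.2 -1.5]
```

Call:
arm_command(series="0 -2 0 0.02 255; 0 -2 0 0.02 255; 0 -1 0 0.01 255")

```text
time_s: 40.42
tool_pos: [0.5358, 0.108, 0.145]
tool_rot: [179.8, 0.2, 43.4]
force: [1.6, -9.3, -0.7]
grip_width: 0.0192
grasp_force: 30.0
```

```bash
python3 -c "from f import *;tq()"
```

```text
t 40.4167 phi 2.265 R 0.1025 M/R 7.69 Tz/R 2.9 sum 10.59 [ 1.6 -9.3 -0.7]
```

Torque at the lever is about 4 N above the free drag, so roughly 30–35 N total, or about 16 N per tin. Letting go and retreating.

Call:
arm_command(series="0 0 0 0 0; 0 0 0 0 0; 0 0 0 0 0; 0 0 0 0 0; 0 0 0 0 0; 0 0 -10 0 0; 0 0 -30 0 0; 0 0 -40 0 0; 0 0 -40 0 0; -40 0 0 0 0; -40 0 0 0 0; -40 0 0 0 0; -20 0 0 0 0; 0 0 0 0 0; 0 0 0 0 0")

```text
time_s: 41.67
tool_pos: [0.4339, 0.0154, 0.2664]
tool_rot: [180.0, -0.2, 43.5]
force: [-0.3, 0.3, -0.2]
grip_width: 0.0866
grasp_force: 0.0
```

```bash
python3 - <<'E'
from h import *
o=telemetry.get_obs();print(o['tool_pos'].round(4),o['force'].round(2),o['time_s'])
for n in("wrist","top","side"):
    C=cam(n);im=cams.read_camera(n);cv2.imwrite(f'pics/{n}F.png',im)
    e=proj(C,(.610,.277,.217));print(n,"expect",e.round(1),"cradle",proj(C,(.6084,.2703,.217)).round(1))
    x,y=[int(v) for v in e]
    if n=="top":
        g=cv2.medianBlur(cv2.cvtColor(im,cv2.COLOR_BGR2GRAY),3);k=6
        G=cv2.resize(g[y-28:y+28,x-28:x+28],None,fx=4,fy=4,interpolation=cv2.INTER_CUBIC)
        c=cv2.HoughCircles(G,cv2.HOUGH_GRADIENT,1,8,param1=120,param2=18,minRadius=48,maxRadius=90)
        if c is not None:
            for q in c[0][:5]:
                p=(x-28+(q[0]-1.5)/4,y-28+(q[1]-1.5)/4);print(np.round(p,1),q[2]/4,ray(C,p,.217).round(4))
        print("row",[int(v) for v in g[y,x-28:x+29]]);print("col",[int(v) for v in g[y-28:y+29,x]])
        h=cv2.cvtColor(im,cv2.COLOR_BGR2HSV);m=(h[...,1]<50)&(h[...,2]>110);m[:170]=0;m[250:]=0;m[:,:300]=0;m[:,480:]=0
        print("rack lids",blobs(m,200))
    elif n=="side":
        h=cv2.cvtColor(im,cv2.COLOR_BGR2HSV);m=(h[...,0]<18)&(h[...,0]>4)&(h[...,1]>150);m[:115]=0;m[160:]=0;m[:,:250]=0;m[:,292:]=0
        print(blobs(m,8))
E
```

```text
[0.4339 0.0154 0.2664] [-0.31  0.25 -0.17] 41.6667
wrist expect [ 123.2 -403.3] cradle [ 133.4 -383.5]
top expect [106.4 174.2] cradle [110.  175.2]
[106.2 174.8] 12.625 [0.6091 0.2773 0.217 ]
[105.5 176.8] 16.2 [0.6054 0.2785 0.217 ]
[104.  173.2] 20.35 [0.6118 0.2816 0.217 ]
[109.  176.2] 15.375 [0.6064 0.2721 0.217 ]
[109.2 170.8] 17.4 [0.6165 0.2722 0.217 ]
row [123, 123, 131, 145, 145, 135, 133, 135, 146, 150, 152, 162, 167, 167, 141, 141, 175, 182, 183, 183, 183, 183, 183, 183, 183, 183, 183, 183, 183, 183, 183, 184, 183, 183, 183, 184, 184, 184, 184, 183, 178, 133, 133, 165, 169, 169, 144, 81, 65, 53, 51, 51, 52, 53, 53, 48, 46]
col [180, 180, 180, 181, 181, 181, 177, 172, 157, 120, 149, 167, 168, 167, 153, 152, 154, 180, 183, 183, 183, 183, 183, 183, 183, 183, 183, 183, 183, 183, 183, 183, 183, 183, 183, 183, 183, 183, 183, 183, 180, 152, 151, 151, 172, 172, 161, 109, 57, 43, 43, 44, 62, 75, 79, 80, 80]
rack lids [(np.int32(889), [338.8, 215.6], [322, 199, 35, 34])]
side expect [271.6 118. ] cradle [271.5 119. ]
[(np.int32(14), [264.4, 152.6], [262, 151, 6, 4])]
```

The upper lid is at (0.609, 0.277), level and against the backrest, which matches the 7 mm gap measured earlier. The light tin is still in the rack and the arm is clear, so I'm handing in.

```bash
python3 -c "
from cell import env;print(env.sign_off())"
```

```text
the job is handed in; nothing more can be done
None
```

Job handed in, verdict not shown: the heaviest tin (about 6.0 N) is in the cradle with the second (about 3.5 N) on top, clamped at roughly 16 N per tin estimated from the lever effort, and the lightest (about 1.9 N) is standing in the rack.

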